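# Load and clamp the parts basket on the bench shaker

### The job

Load the brown basket of odd parts onto the green bench shaker: turn the red winged clamp a quarter turn clear of the deck, then bring the basket over the front lip, near enough level that nothing spills, and slide it fully home against the backstop. Then turn the wings all the way back, so that the clamp's rubber foot bears on the basket's rim, and let go. Do not bump the drive box that stands close beside the wings, and leave the other things on the bench where they are.

Things in the scene. Friction and masses are not known exactly. Their poses are not given: they have to be found in the camera images.
- shaker: Low green shaker, fixed to the bench. Origin: bench level under deck centre; +x from front lip to backstop, z up. Deck (black mat) 16 mm high. Lip: 8 mm round steel bar, top 23 mm high, centre line at x=-57 (front) and y=+-94 mm (sides). Backstop: steel strip, 40 mm high, face at x=+47. Base plate from x=-63 to 61 mm. A basket at home has its origin at x=0, y=0 (+-6), z=14 mm, its long side along y.
- drive_box: Green box with black top panel on the shaker, 112 x 56 mm, its top 114 mm above the bench (a dial on it 10 mm more), beside the wings: its near face is 44 mm from the wings' axis, on the side away from the deck (shaker +y). Origin: centre of its underside, axes as the shaker's. Fixed; must not be bumped.
- wing_grip (a point): Point on the clamp's upright axis (shaker x=0, y=+118 mm), 123 mm above the bench when closed, to grip the red wings: an upright blade 10 mm thick, 70 mm tip to tip, along the point's y; its web (middle) spans 23 mm below to 1 mm above the point, its two round ears reach 13 mm above. z up; the clamp's arm points to -y. It rises 4 mm per rad as the clamp opens. The arm's top is 32 mm below the point.
- clamp (a joint): Angle of the wings and clamp arm, rad: 0 = closed, arm over the deck's side (towards shaker -y); grows clockwise seen from above; 1.5 = open, arm towards the front (shaker -x), clear of the basket; stops at 0 and 1.55. Stays where it is left (friction about 0.12 Nm). A cam lowers the arm 4 mm per rad in closing; with the basket home its foot meets the rim at about 0.2 and presses harder to 0 (some 20 N).
- clamp_foot: Black rubber foot under the clamp arm, 20 x 27 x 9.5 mm, its centre 27.5 mm from the clamp's axis; origin: centre of its underside, 73 mm above the bench when closed. It turns and rises with the clamp.
- basket: Brown open plastic basket of odd parts, 0.5 to 0.9 kg, 115 (x) x 197 (y) x 77 mm high over its parts. Origin: centre, 2 mm below its flat underside. Underside 84 x 164 mm; the walls flare to 108 x 190 mm at the rim, 60 mm above the origin; walls about 3 mm thick, leaning out 12 degrees. Best pinched at a rim. It may go in either way round.
- jar_screws: Clear jar with yellow lid, 72 mm wide, 108 mm high; origin: centre of its underside. A bystander.
- tape_measure: Black and yellow tape measure, 63 x 89 x 62 mm; origin: centre of its underside. A bystander.
- screw_box: Small carton of screws, 64 x 85 x 45 mm; origin: centre of its underside. A bystander.

How it is judged (in metres and radians):
On the way, in this order (a step that is already met when the one before it is completed fails the run):
1. the clamp is swung open (value of joint clamp above 1.2 rad), for 0.2 s.
2. the basket lies flat on the deck, home against the backstop, with the clamp still open (x of basket in the frame of shaker between -0.006 and 0.008 m and z of basket in the frame of shaker below 0.018 m and angle between basket's own z axis and vertical below 0.06 rad and value of joint clamp above 0.8 rad), for 0.2 s.
At the end, for the whole second after the job is handed in: The basket lies flat on the deck inside the lip, within 6 mm of the backstop and square to it; the clamp is closed to within 0.15 rad and its foot presses on the basket's rim (over 1 N); all is at rest and let go (value of joint clamp below 0.15 rad and contact force between clamp_foot and basket above 1 N and x of basket in the frame of shaker between -0.006 and 0.008 m and y of basket in the frame of shaker between -0.012 and 0.012 m and z of basket in the frame of shaker below 0.018 m and angle between basket's own z axis and vertical below 0.06 rad and angle between the x axis of basket and the x axis of shaker, either way round below 0.08 rad and linear speed of basket below 0.01 m/s); the robot touches nothing.
It fails at once if the drive box is bumped (over 12 N) (contact force between any of the arm, the fingers and drive_box above 12 N).
It fails at once if the basket is tipped more than 30 degrees, spilling parts (angle between basket's own z axis and vertical above 0.52 rad).
It fails at once if the jar, tape measure or screw carton is shifted more than 25 mm (distance of any of jar_screws, tape_measure, screw_box from where it was at the start of the episode above 0.025 m).
It also fails if it takes over 72 s, if anything falls off the work surface, if the arm or the gripper's body presses on something with over 40 N, if the wrist force passes 120 N, or if a joint passes its speed limit or range.

### The arm

A 6-joint arm with a two-finger parallel gripper is mounted at the origin on a cart in front of the work surface, level with it; the furniture and walls round the work are solid. World frame = base frame: x ahead of the robot, y to its left, z up, the work surface at z = 0. Lengths are in mm, angles in degrees, forces in N, time in s.
With the tool pointing down it reaches from about 425 to 950 mm from the base axis. Payload 14.7 kg.
Tool frame: the origin (TCP) lies between the finger pads; the fingertips stand 25 mm ahead of it and the grasp point (between the pads) lies 6 mm ahead of it; z points along the fingers, y is the line along which they close (so a half turn about z gives the same grasp; the last joint's range is limited). The gripper opens to 85 mm and grips with 20 to 120 N. Pads are 22 mm wide; open, the fingers measure 114 mm over their backs; the gripper's body (76 mm by 85 mm) begins 54 mm behind the grasp point. The pads swing forward as they close: fully open they stand 13 mm farther back than shut.
Start: joints at [61.559, 27.513, 91.461, -0, 61.026, -2.67], TCP at [282.587, 585.352, 256.297] pointing down, gripper open.
Joint ranges: [-157.49, 157.49], [-46.99, 117.5], [13.45, 153.17], [-89.5, 269.5], [5.16, 153.95], [-167.48, 167.48]. Speed limits (degrees/s): [108.29, 108.29, 136.94, 172.46, 172.46, 172.46].

### API

Orientations are given as a 3x3 rotation matrix whose columns are the frame's x, y, z axes.
In Python, from cell import bot gives the robot as it stands. The module is installed in compiled form; this text tells all that it offers.
- The arm moves only by the tool move_arm, never from a script. Its argument "commands" is one flat list of numbers, 7 for each row, row after row: the closure, from 0 (fully open) to 1 (shut), then the shift along the tool's x, y, z in mm, then the turn, a rotation vector about the tool's x, y, z in rad. A call has 1 to 20 rows; each row is the pose to reach, as a shift and turn from the pose commanded when the call began, along the tool's axes at that moment; what a row does not reach only later rows make up. A row lasts 1/12 s, in which the tool goes at most 41.7 mm and 7.16 degrees, less where a joint would pass 70% of its speed; a pose out of reach is approached as far as the arm can. A call with a gripper value outside its range is refused whole. The fingers move at their own pace and stop on an object; "force" is the grip in N (left out, the last holds). Time passes only in rows, so rows that repeat a pose let the fingers close. It gives the time, the measured TCP pose, the force, the opening and the grip force at its end, in the units of the state.
- bot.get_obs(): the state, without advancing time (a new reading comes with each control period).
- bot.get_image(name): name is "scene" or "top"; returns a dict with "frame" (384x512x3 uint8, red, green, blue), "fx", "fy", "cx", "cy" (pixels), "world_to_cam" (4x4, takes a point from world to camera coordinates). Camera axes: x right, y down, z forward; pixel columns grow to the right and rows downward; lengths in mm; the calibration is good to about 2 mm. A picture is of the moment at which its call begins. There is no depth.
- bot.job_done(): hands the job in; it is judged then, once.
The state is a dict: "time_s": time; "joint_positions": joint angles; "joint_velocities": joint speeds; "joint_efforts": joint torques, N m; "tcp_pos": TCP position; "eef_rot": TCP orientation; "force": force on the tool from outside, world axes, zero at the start; "torque": the same for the moment, N m; "finger_gap": opening from 0.0 (shut) to 1.0 (fully open); "gripper_force": force on a finger pad.
Only numpy, scipy, OpenCV 4.12 (cv2) and the standard library are available. Lean on these libraries where they do the work, as an engineer would, in place of code of your own. Each camera call takes 0.05 s, during which the arm holds its last target. There are 200 camera calls.

## Working session

There is one attempt and no reset: what is moved stays moved. The work goes in short steps, Python scripts to look and compute and a tool call to move; the robot and the scene stay as the last step left them, time stands still between calls to the robot, and variables do not carry over. Pictures are saved under pics/ and viewed, at most 10 in all, crops included, and the job is handed in when it is done.

Besides the shell and the picture viewer there is one more tool, called after ">>>" in YAML: its name, and indented under it one key for each argument. move_arm: Moves the arm, as the interface text tells. Its arguments: {"type":"object","properties":{"commands":{"type":"array","items":{"type":"number"}},"force":{"type":"number"}},"required":["commands"]}

```bash
mkdir -p pics; python3 - <<'E'
from cell import bot
import cv2,numpy as np,pickle
d={}
for n in("scene","top"):
    i=bot.get_image(n);d[n]=i;cv2.imwrite(f"pics/{n}0.png",i["frame"][:,:,::-1]);print(n,i["fx"],i["cx"],i["cy"],np.round(i["world_to_cam"],3).tolist())
pickle.dump(d,open("d0.pkl","wb"))
o=bot.get_obs();print(o["tcp_pos"],np.round(o["eef_rot"],3).tolist(),o["finger_gap"],o["force"])
E
```

```text
scene 400.01471697102414 263.7154336616413 191.40921694953093 [[0.765, -0.644, 0.015, -147.335], [-0.434, -0.533, -0.726, 509.581], [0.475, 0.549, -0.688, 514.149], [0.0, 0.0, 0.0, 1.0]]
top 410.21584481874555 254.1381369586319 193.79902304944923 [[-0.005, -1.0, 0.013, 370.129], [-0.995, 0.004, -0.095, 496.688], [0.095, -0.013, -0.995, 1086.159], [0.0, 0.0, 0.0, 1.0]]
[282.41137979 585.07987621 255.74415458] [[-0.901, 0.435, -0.001], [0.435, 0.901, -0.001], [0.0, -0.001, -1.0]] 0.9956868882970421 [-0.4012654   0.04749235  0.38173522]
```

View pics/scene0.png

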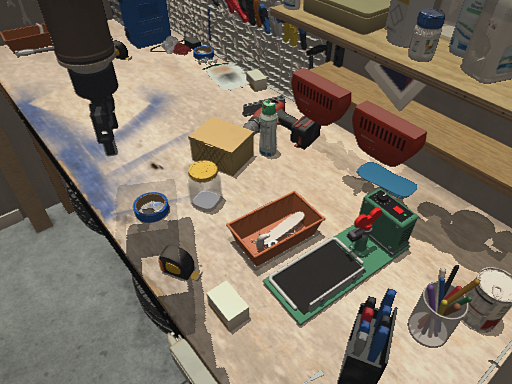

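View pics/top0.png

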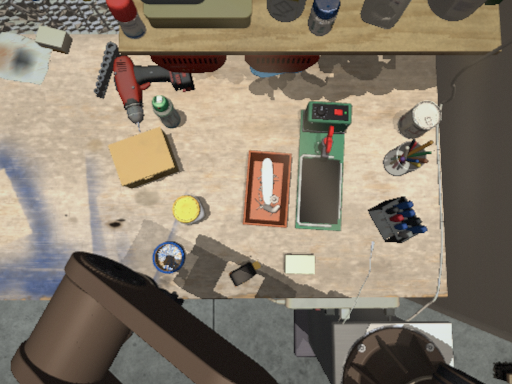

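```bash
cat > h.py <<'E'
import numpy as np,cv2
def ray(im,uv,z):
    W=im["world_to_cam"];R=W[:3,:3];c=-R.T@W[:3,3]
    uv=np.atleast_2d(uv).astype(float)
    d=np.c_[(uv[:,0]-im["cx"])/im["fx"],(uv[:,1]-im["cy"])/im["fy"],np.ones(len(uv))]@R
    return c+d*((z-c[2])/d[:,2])[:,None]
def proj(im,p):
    W=im["world_to_cam"];q=np.atleast_2d(p)@W[:3,:3].T+W[:3,3]
    return np.c_[q[:,0]/q[:,2]*im["fx"]+im["cx"],q[:,1]/q[:,2]*im["fy"]+im["cy"]]
def blob(f,lo,hi,roi):
    h=cv2.cvtColor(f,cv2.COLOR_RGB2HSV);m=cv2.inRange(h,np.array(lo),np.array(hi));k=np.zeros_like(m);x0,y0,x1,y1=roi;k[y0:y1,x0:x1]=m[y0:y1,x0:x1]
    k=cv2.morphologyEx(k,cv2.MORPH_CLOSE,np.ones((3,3)))
    c=max(cv2.findContours(k,cv2.RETR_EXTERNAL,cv2.CHAIN_APPROX_NONE)[0],key=cv2.contourArea);return c[:,0,:]
def rect(im,c,z):
    p=ray(im,c,z)[:,:2].astype(np.float32);r=cv2.minAreaRect(p);return np.round(r[0],1),np.round(r[1],1),round(r[2],2)
E
python3 - <<'E'
import pickle;from h import *
d=pickle.load(open("d0.pkl","rb"));t=d["top"];s=d["scene"]
for n in d:
    W=d[n]["world_to_cam"];print(n,"cam",-W[:3,:3].T@W[:3,3])
f=t["frame"]
b=blob(f,(0,80,40),(18,255,255),(235,140,297,235));print("basket z58",rect(t,b,58),cv2.boundingRect(b))
m=blob(f,(0,0,0),(180,110,75),(296,150,346,228));print("mat",rect(t,m,16),cv2.boundingRect(m))
g=blob(f,(55,90,20),(85,255,200),(290,95,360,235));print("green",rect(t,g,5),cv2.boundingRect(g))
w=blob(f,(170,120,80),(180,255,255),(318,120,340,165));print("wings",rect(t,w,125),cv2.boundingRect(w))
h=cv2.cvtColor(f,cv2.COLOR_RGB2HSV)
A=cv2.resize(f[90:240,235:360],(625,750)[::1],interpolation=cv2.INTER_CUBIC)[:, :, ::-1]
A=cv2.resize(f[90:240,235:360],None,fx=4,fy=4,interpolation=cv2.INTER_CUBIC)[:,:,::-1]
s_=cv2.resize(s["frame"][170:330,215:425],None,fx=3.7,fy=3.7,interpolation=cv2.INTER_CUBIC)[:,:,::-1]
cv2.imwrite("pics/topc.png",A);cv2.imwrite("pics/scc.png",s_)
E
```

```text
scene cam [  89.49708249 -105.18968066  725.70994796]
top cam [ 392.80265392  382.49327573 1123.76211009]
basket z58 (array([509.9, 334.5]), array([115.6, 196.9]), 85.16) (242, 150, 50, 78)
mat (array([465.2, 219.2]), array([48.7, 86.7]), 89.08) (300, 190, 19, 33)
green (array([678. , 150.7]), array([ 90.4, 166.6]), 77.63) (317, 104, 34, 59)Traceback (most recent call last):
  File "<stdin>", line 9, in <module>
  File "h.py", line 13, in blob
    c=max(cv2.findContours(k,cv2.RETR_EXTERNAL,cv2.CHAIN_APPROX_NONE)[0],key=cv2.contourArea);return c[:,0,:]
ValueError: max() iterable argument is empty
```

```bash
python3 - <<'E'
import pickle;from h import *
d=pickle.load(open("d0.pkl","rb"));t=d["top"];s=d["scene"];f=t["frame"]
cv2.imwrite("pics/topc.png",cv2.resize(f[90:240,235:360],None,fx=4,fy=4,interpolation=cv2.INTER_CUBIC)[:,:,::-1])
cv2.imwrite("pics/scc.png",cv2.resize(s["frame"][170:330,215:425],None,fx=3.7,fy=3.7,interpolation=cv2.INTER_CUBIC)[:,:,::-1])
E
```

```text
(no output)
```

View pics/topc.png

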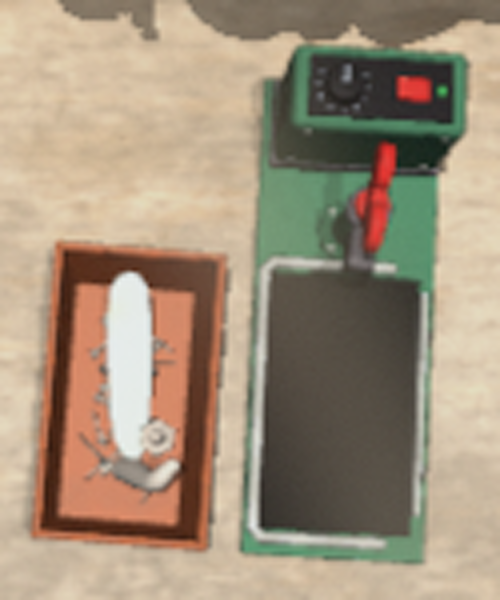

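View pics/scc.png

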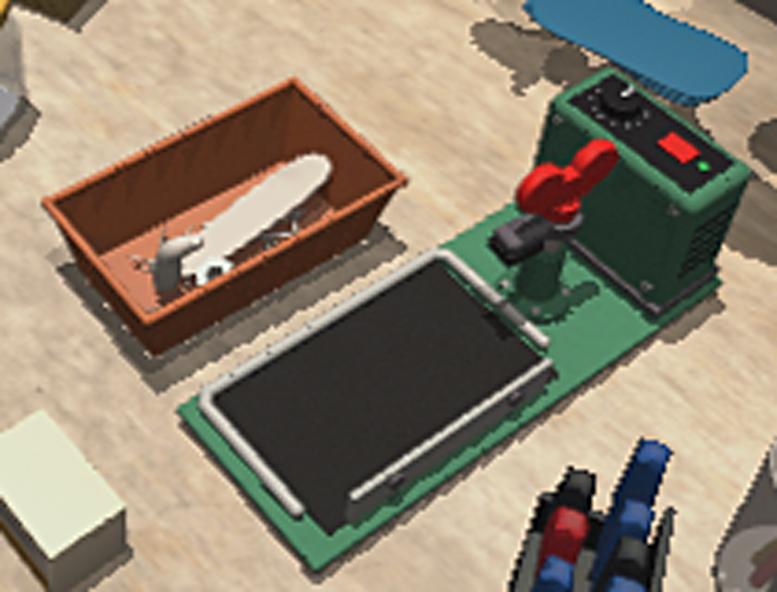

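```bash
python3 - <<'E'
import pickle;from h import *
d=pickle.load(open("d0.pkl","rb"));t=d["top"];s=d["scene"]
C=lambda l:(np.array(l)+.5)/4-.5+[235,90]
S=lambda l:(np.array(l)+.5)/3.7-.5+[215,170]
def P(n,im,uv,z):print(n,np.round(ray(im,uv,z)[:,:2],1).tolist())
P("lip front",t,C([[265,275],[253,530]]),21)
P("lip far,near",t,C([[330,265],[320,541]]),21)
P("backstop top",t,C([[425,295],[416,515]]),40)
P("wings far/near",t,C([[388,148],[371,247]]),128)
P("wing mid",t,C([[379,198]]),122)
P("box top corners",t,C([[298,47],[467,55],[460,135],[290,122]]),114)
P("basket rim corners",t,C([[56,243],[227,257],[207,548],[33,536]]),58)
P("S lip front",s,S([[440,255],[205,395]]),21)
P("S backstop top",s,S([[551,365],[352,495]]),40)
P("S box top",s,S([[612,72],[750,172],[690,222],[555,105]]),114)
P("S basket",s,S([[293,80],[407,182],[150,322],[43,203]]),58)
P("S wings ears",s,S([[600,158],[540,190]]),126)
P("S wing web",s,S([[565,195]]),118)
E
```

```text
lip front [[595.0, 239.7], [421.6, 250.6]]
lip far,near [[601.8, 195.2], [414.0, 205.7]]
backstop top [[577.6, 135.0], [430.4, 144.8]]
wings far/near [[655.0, 175.8], [592.7, 187.8]]
wing mid [[624.9, 180.9]]
box top corners [[724.1, 228.5], [718.8, 121.3], [667.0, 127.2], [675.6, 234.4]]
basket rim corners [[610.0, 382.1], [600.3, 269.4], [409.1, 285.1], [417.4, 397.8]]
S lip front [[599.8, 236.5], [420.5, 251.0]]
S backstop top [[575.1, 132.8], [430.4, 145.7]]
S box top [[720.7, 223.5], [714.7, 121.0], [656.6, 120.0], [671.0, 226.9]]
S basket [[608.4, 382.0], [600.3, 271.1], [411.1, 288.6], [417.4, 398.4]]
S wings ears [[645.8, 176.7], [600.7, 182.3]]
S wing web [[615.4, 174.8]]
```

```bash
cat >> h.py <<'E'
import json,os
from scipy.spatial.transform import Rotation as Ro
A=np.radians(-3.8);ys=np.array([np.cos(A),np.sin(A),0]);xs=np.array([np.sin(A),-np.cos(A),0]);O=np.array([507,188.5,0])
SH=lambda x,y,z:O+x*xs+y*ys+np.array([0,0,z])   # shaker -> world
def tool(yawdeg,tilt=0):
    # tool y at world yaw; z down; tilt: z leans toward shaker +x (about tool x)
    a=np.radians(yawdeg);y=np.array([np.cos(a),np.sin(a),0]);z=np.array([0,0,-1.]);R=np.c_[np.cross(y,z),y,z]
    return Ro.from_matrix(R)*Ro.from_rotvec([np.radians(tilt),0,0])
def load():
    c=json.load(open("cmd.json"));return np.array(c["p"]),Ro.from_matrix(c["R"])
def save(p,R):json.dump(dict(p=list(map(float,p)),R=R.as_matrix().tolist()),open("cmd.json","w"))
def plan(g,R):
    """tool-frame shift and turn bringing the grasp point (6 mm ahead of the TCP) to g"""
    p,R0=load();t=np.asarray(g)-6*R.as_matrix()[:,2]
    s=np.round(R0.inv().apply(t-p),1);r=np.round((R0.inv()*R).as_rotvec(),3)
    print("shift",s.tolist(),"turn",r.tolist(),"-> tcp",np.round(t,1),np.round(R.as_matrix()[:,2],2));return s,r
def did(s,r):
    p,R0=load();save(p+R0.apply(s),R0*Ro.from_rotvec(r))
E
python3 - <<'E'
from h import *;from cell import bot
o=bot.get_obs();save([282.587,585.352,256.297],Ro.from_matrix(o["eef_rot"]))
print(np.round(o["eef_rot"][:,1],3))
s,r=plan(SH(0,118,170),tool(86.2))
E
```

```text
[ 0.435  0.901 -0.001]
shift [-484.1, -215.6, 80.5] turn [-0.001, -0.0, -0.383] -> tcp [624.7 180.7 176. ] [ 0.  0. -1.]
```

>>> move_arm:
  commands: [0.5, -484, -215.5, 40, 0, 0, -0.383, 0.5, -484, -215.5, 40, 0, 0, -0.383, 0.5, -484, -215.5, 40, 0, 0, -0.383, 0.5, -484, -215.5, 40, 0, 0, -0.383, 0.5, -484, -215.5, 40, 0, 0, -0.383, 0.5, -484, -215.5, 40, 0, 0, -0.383, 0.5, -484, -215.5, 40, 0, 0, -0.383, 0.5, -484, -215.5, 40, 0, 0, -0.383, 0.5, -484, -215.5, 40, 0, 0, -0.383, 0.5, -484, -215.5, 40, 0, 0, -0.383, 0.5, -484, -215.5, 40, 0, 0, -0.383, 0.5, -484, -215.5, 40, 0, 0, -0.383, 0.5, -484, -215.5, 40, 0, 0, -0.383, 0.5, -484, -215.5, 40, 0, 0, -0.383, 0.5, -484, -215.5, 40, 0, 0, -0.383, 0.5, -484, -215.5, 40, 0, 0, -0.383, 0.5, -484, -215.5, 80.5, 0, 0, -0.383, 0.5, -484, -215.5, 80.5, 0, 0, -0.383, 0.5, -484, -215.5, 80.5, 0, 0, -0.383, 0.5, -484, -215.5, 80.5, 0, 0, -0.383]
  force: 60

```text
time_s: 1.77
tcp_pos: [624.5, 181.9, 176.9]
eef_rot: [[-0.998, 0.065, 0.0], [0.065, 0.998, 0.0], [-0.0, 0.0, -1.0]]
force: [0.4, 0.2, 0.3]
finger_gap: 0.5
gripper_force: 0.0
```

```bash
cat >> h.py <<'E'
def snap(bot,name,ct=(235,80,360,240),cs=(215,150,425,330)):
    t=bot.get_image("top");s=bot.get_image("scene")
    f=lambda im,c,w:cv2.resize(im["frame"][c[1]:c[3],c[0]:c[2]],None,fx=w,fy=w,interpolation=cv2.INTER_CUBIC)
    a=f(t,ct,2.8);b=f(s,cs,2);h=max(a.shape[0],b.shape[0]);pad=lambda q:np.pad(q,((0,h-q.shape[0]),(0,0),(0,0)))
    cv2.imwrite(f"pics/{name}.png",np.hstack([pad(a),pad(b)])[:,:,::-1]);return t,s
E
python3 - <<'E'
from h import *;from cell import bot
did([-484,-215.5,80.5],[0,0,-.383])
snap(bot,"hov")
plan(SH(0,118,117),tool(86.2))
E
```

```text
shift [-0.1, -0.0, 53.0] turn [-0.001, -0.0, -0.0] -> tcp [624.7 180.7 123. ] [ 0.  0. -1.]
```

View pics/hov.png

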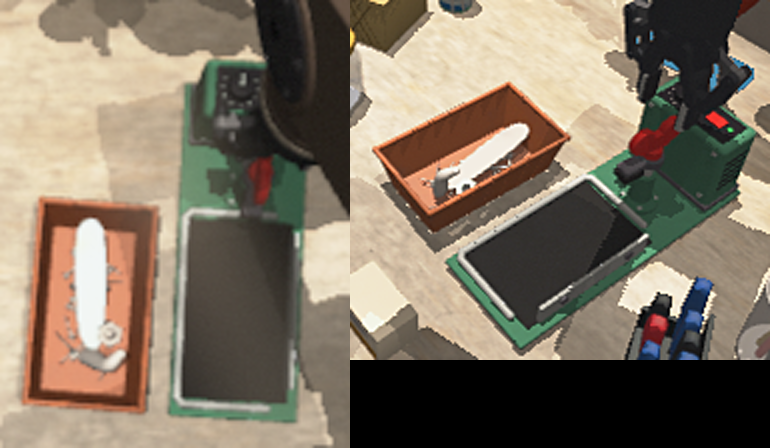

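>>> move_arm:
  commands: [0.5, 0, 0, 20, 0, 0, 0, 0.5, 0, 0, 35, 0, 0, 0, 0.5, 0, 0, 45, 0, 0, 0, 0.5, 0, 0, 53, 0, 0, 0, 0.5, 0, 0, 53, 0, 0, 0, 0.5, 0, 0, 53, 0, 0, 0, 1, 0, 0, 53, 0, 0, 0, 1, 0, 0, 53, 0, 0, 0, 1, 0, 0, 53, 0, 0, 0, 1, 0, 0, 53, 0, 0, 0, 1, 0, 0, 53, 0, 0, 0, 1, 0, 0, 53, 0, 0, 0, 1, 0, 0, 53, 0, 0, 0, 1, 0, 0, 53, 0, 0, 0]
  force: 60

```text
time_s: 3.03
tcp_pos: [625.6, 181.5, 124.1]
eef_rot: [[-0.998, 0.067, 0.002], [0.067, 0.998, 0.001], [-0.002, 0.001, -1.0]]
force: [-0.4, 4.8, 6.3]
finger_gap: 0.202
gripper_force: 58.5
```

>>> move_arm:
  commands: [1, 0, 0, -0.4, 0, 0, 0.1, 1, 0, 0, -0.8, 0, 0, 0.2, 1, 0, 0, -1.2, 0, 0, 0.3, 1, 0, 0, -1.6, 0, 0, 0.4, 1, 0, 0, -1.6, 0, 0, 0.4, 1, 0, 0, -1.6, 0, 0, 0.4]

```text
time_s: 3.53
tcp_pos: [625.5, 181.5, 125.6]
eef_rot: [[-0.893, 0.449, 0.002], [0.449, 0.893, 0.001], [-0.001, 0.002, -1.0]]
force: [0.1, 4.2, 7.2]
finger_gap: 0.209
gripper_force: 58.9
```

```bash
python3 - <<'E'
from h import *;from cell import bot
did([0,0,53],[0,0,0]);did([0,0,-1.6],[0,0,.4]);o=bot.get_obs()
print(o["force"],o["torque"],o["finger_gap"],o["gripper_force"])
snap(bot,"turn1",cs=(280,150,425,300))
E
```

```text
[0.1314919  4.17537558 7.15014135] [ 0.69795375  0.14453309 -0.04633577] 0.20906176817495967 58.85633647441864
```

View pics/turn1.png

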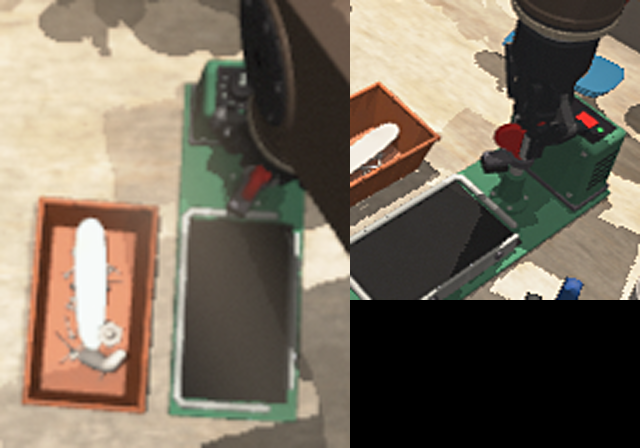

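>>> move_arm:
  commands: [1, 0, 0, -0.4, 0, 0, 0.1, 1, 0, 0, -0.8, 0, 0, 0.2, 1, 0, 0, -1.2, 0, 0, 0.3, 1, 0, 0, -1.6, 0, 0, 0.4, 1, 0, 0, -2, 0, 0, 0.5, 1, 0, 0, -2.4, 0, 0, 0.6, 1, 0, 0, -2.8, 0, 0, 0.7, 1, 0, 0, -3.2, 0, 0, 0.8, 1, 0, 0, -3.6, 0, 0, 0.9, 1, 0, 0, -4, 0, 0, 1.0, 1, 0, 0, -4.2, 0, 0, 1.06, 1, 0, 0, -4.2, 0, 0, 1.06, 1, 0, 0, -4.2, 0, 0, 1.06, 1, 0, 0, -4.2, 0, 0, 1.06]

```text
time_s: 4.8
tcp_pos: [625.1, 181.3, 129.8]
eef_rot: [[-0.046, 0.999, 0.001], [0.999, 0.046, 0.001], [0.001, 0.001, -1.0]]
force: [-1.7, 2.9, 8.8]
finger_gap: 0.206
gripper_force: 59.1
```

```bash
python3 - <<'E'
from h import *;from cell import bot
did([0,0,-4.2],[0,0,1.06]);o=bot.get_obs()
print(o["force"],o["torque"],o["finger_gap"],o["gripper_force"],o["joint_positions"])
E
```

```text
[-1.7482475   2.8928108   8.84506598] [ 0.61714457  0.6345488  -0.01139872] 0.2059751297546799 59.10206615924835 [1.34968822e+01 3.54778039e+01 9.75197298e+01 3.19252951e-02
 4.69256094e+01 1.08376816e+01]
```

>>> move_arm:
  commands: [0.58, 0, 0, 0, 0, 0, 0, 0.58, 0, 0, 0, 0, 0, 0, 0.58, 0, 0, 0, 0, 0, 0, 0.58, 0, 0, 0, 0, 0, 0, 0.58, 0, 0, -10, 0, 0, 0, 0.58, 0, 0, -40, 0, 0, 0, 0.58, 0, 0, -80, 0, 0, 0, 0.58, 0, 0, -80, 0, 0, 0, 0.58, 0, 0, -80, 0, 0, 0]

```text
time_s: 5.55
tcp_pos: [626.3, 181.2, 211.9]
eef_rot: [[-0.044, 0.999, 0.005], [0.999, 0.044, 0.001], [0.001, 0.005, -1.0]]
force: [-0.8, -0.2, -0.3]
finger_gap: 0.421
gripper_force: 0.0
```

```bash
python3 - <<'E'
from h import *;from cell import bot
did([0,0,-80],[0,0,0])
B=np.array([509.5,334.3,0]);a=np.radians(85.3);n=np.array([np.cos(a),np.sin(a),0])
plan(B+50.6*n+[0,0,120],tool(85.3,12))
o=bot.get_obs();print(o["tcp_pos"],o["finger_gap"],o["joint_positions"],load()[0])
E
```

```text
shift [209.9, -101.8, 82.8] turn [0.171, -0.151, -1.439] -> tcp [513.7 386.  125.9] [-0.02 -0.21 -0.98]
[626.28517582 181.1850707  211.88808677] 0.42090495821798796 [ 1.34725766e+01  3.00345013e+01  9.39650615e+01 -2.54858550e-03
  5.57070244e+01  1.09404080e+01] [624.72685225 180.80851607 208.79509358]
```

>>> move_arm:
  commands: [0.64, 210, -102, 30, 0.171, -0.151, -1.439, 0.64, 210, -102, 30, 0.171, -0.151, -1.439, 0.64, 210, -102, 30, 0.171, -0.151, -1.439, 0.64, 210, -102, 30, 0.171, -0.151, -1.439, 0.64, 210, -102, 30, 0.171, -0.151, -1.439, 0.64, 210, -102, 30, 0.171, -0.151, -1.439, 0.64, 210, -102, 83, 0.171, -0.151, -1.439, 0.64, 210, -102, 83, 0.171, -0.151, -1.439, 0.64, 210, -102, 83, 0.171, -0.151, -1.439, 0.64, 210, -102, 83, 0.171, -0.151, -1.439, 0.64, 210, -102, 83, 0.171, -0.151, -1.439, 0.64, 210, -102, 83, 0.171, -0.151, -1.439, 0.64, 210, -102, 83, 0.171, -0.151, -1.439, 0.64, 210, -102, 83, 0.171, -0.151, -1.439, 0.64, 210, -102, 83, 0.171, -0.151, -1.439, 0.64, 210, -102, 83, 0.171, -0.151, -1.439]

```text
time_s: 6.88
tcp_pos: [513.6, 385.9, 125.5]
eef_rot: [[-0.996, 0.083, -0.017], [0.085, 0.975, -0.206], [-0.0, -0.207, -0.978]]
force: [0.3, -0.3, 0.2]
finger_gap: 0.362
gripper_force: 0.0
```

```bash
python3 - <<'E'
from h import *;from cell import bot
did([210,-102,83],[.171,-.151,-1.439])
t,s=snap(bot,"hovb",ct=(235,80,360,240),cs=(180,100,420,320))
h=blob(t["frame"],(0,80,40),(18,255,255),(235,140,297,235));print(rect(t,h,58))
B=np.array([509.5,334.3,0]);a=np.radians(85.3);n=np.array([np.cos(a),np.sin(a),0])
plan(B+50.6*n+[0,0,48],tool(85.3,12))
o=bot.get_obs();print(o["tcp_pos"],load()[0])
E
```

```text
(array([523.2, 343.8]), array([144.1, 227.7]), 88.4)
shift [-0.2, 14.9, 70.2] turn [-0.0, -0.0, -0.0] -> tcp [513.7 386.   53.9] [-0.02 -0.21 -0.98]
[513.68844771 385.92026497 125.60850495] [513.54662128 386.04259215 125.66308856]
```

View pics/hovb.png

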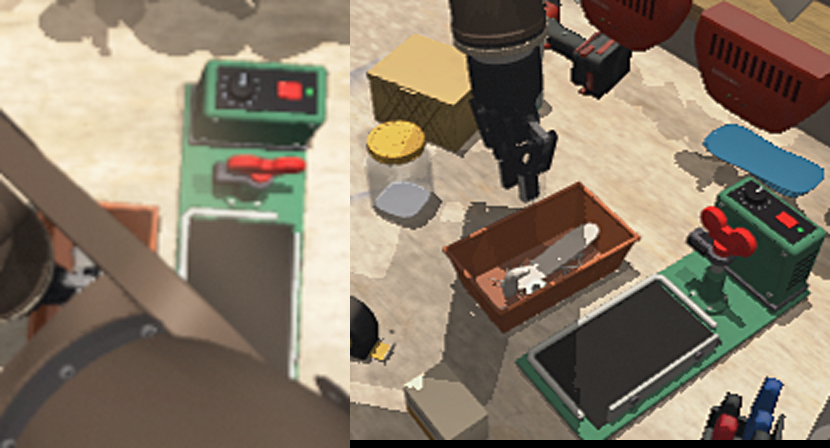

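>>> move_arm:
  commands: [0.64, 0, 5, 24, 0, 0, 0, 0.64, 0, 10, 47, 0, 0, 0, 0.64, 0, 12.5, 59, 0, 0, 0, 0.64, 0, 15, 70, 0, 0, 0, 0.64, 0, 15, 70, 0, 0, 0, 0.64, 0, 15, 70, 0, 0, 0, 1, 0, 15, 70, 0, 0, 0, 1, 0, 15, 70, 0, 0, 0, 1, 0, 15, 70, 0, 0, 0, 1, 0, 15, 70, 0, 0, 0, 1, 0, 15, 70, 0, 0, 0, 1, 0, 15, 70, 0, 0, 0, 1, 0, 15, 70, 0, 0, 0]
  force: 90

```text
time_s: 8.07
tcp_pos: [514.2, 386.9, 55.1]
eef_rot: [[-0.997, 0.081, -0.015], [0.082, 0.975, -0.205], [-0.002, -0.206, -0.979]]
force: [-0.3, 1.1, 5.9]
finger_gap: 0.014
gripper_force: 60.4
```

>>> move_arm:
  commands: [1, 0, 0, 0, 0, 0, 0, 1, 0, 0, 0, 0, 0, 0, 1, 0, -1, -5, 0, 0, 0, 1, 0, -2, -10, 0, 0, 0, 1, 0, -4, -20, 0, 0, 0, 1, 0, -4, -20, 0, 0, 0, 1, 0, -4, -20, 0, 0, 0, 1, 0, -4, -20, 0, 0, 0]

```text
time_s: 8.73
tcp_pos: [513.6, 386.6, 74.5]
eef_rot: [[-0.997, 0.08, -0.017], [0.082, 0.975, -0.206], [-0.0, -0.207, -0.978]]
force: [0.4, 0.3, -8.0]
finger_gap: 0.014
gripper_force: 59.0
```

```bash
python3 - <<'E'
from h import *;from cell import bot
did([0,15,70],[0,0,0]);did([0,-4,-20],[0,0,0])
t,s=snap(bot,"lift",cs=(180,130,420,320))
o=bot.get_obs();print(o["force"],o["torque"],o["tcp_pos"],load()[0],o["finger_gap"])
E
```

```text
[ 0.56460884  0.02530922 -9.20651793] [ 0.81891167 -0.05463938 -0.02138627] [513.44046304 386.38157898  74.09730535] [513.56414299 386.38729033  74.46854905] 0.015333386834020222
```

View pics/lift.png

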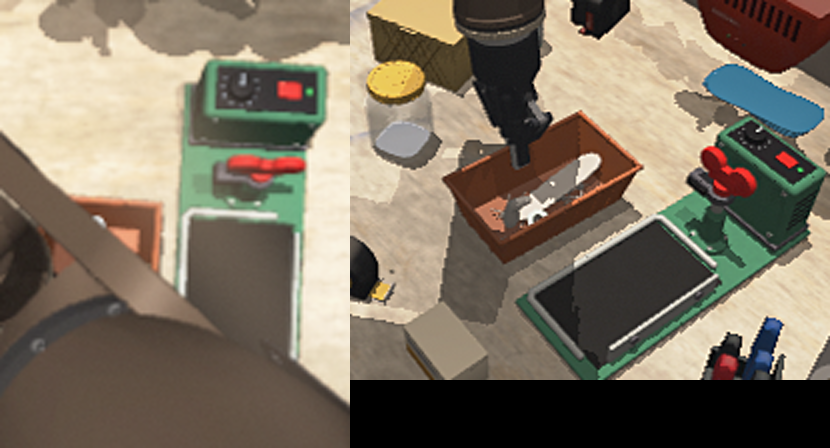

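```bash
python3 - <<'E'
from h import *
R=tool(86.2,12)
for x,z in((-145.6,105),(-5,105),(-5,72)): plan(SH(x-50.6,0 if x>-100 else -7,z),R)
E
```

```text
shift [0.4, -8.0, -35.5] turn [-0.0, -0.003, -0.015] -> tcp [513.1 386.  110.9] [-0.01 -0.21 -0.98]
shift [-8.8, -145.4, -6.3] turn [-0.0, -0.003, -0.015] -> tcp [510.8 245.2 110.9] [-0.01 -0.21 -0.98]
shift [-8.8, -138.5, 26.0] turn [-0.0, -0.003, -0.015] -> tcp [510.8 245.2  77.9] [-0.01 -0.21 -0.98]
```

>>> move_arm:
  commands: [1, 0, -3, -12, 0, 0, 0, 1, 0, -5, -24, 0, 0, -0.005, 1, 0, -8, -35.5, 0, 0, -0.015, 1, -1, -14, -34, 0, 0, -0.015, 1, -2, -26, -31.5, 0, 0, -0.015, 1, -3, -39, -29, 0, 0, -0.015, 1, -4, -52, -26, 0, 0, -0.015, 1, -5, -65, -23, 0, 0, -0.015, 1, -6, -78, -20.5, 0, 0, -0.015, 1, -7, -91, -18, 0, 0, -0.015, 1, -8, -104, -15, 0, 0, -0.015, 1, -8.5, -117, -12, 0, 0, -0.015, 1, -8.8, -130, -9.5, 0, 0, -0.015, 1, -8.8, -138, -8, 0, 0, -0.015, 1, -8.8, -145, -6.3, 0, 0, -0.015, 1, -8.8, -145, -6.3, 0, 0, -0.015, 1, -8.8, -145, -6.3, 0, 0, -0.015, 1, -8.8, -145, -6.3, 0, 0, -0.015]

```text
time_s: 10.33
tcp_pos: [511.1, 246.3, 110.7]
eef_rot: [[-0.998, 0.065, -0.016], [0.067, 0.976, -0.206], [0.003, -0.207, -0.978]]
force: [0.6, 0.2, -9.6]
finger_gap: 0.015
gripper_force: 59.2
```

```bash
python3 - <<'E'
from h import *;from cell import bot
did([-8.8,-145,-6.3],[0,0,-.015])
t,s=snap(bot,"over",ct=(240,90,370,240),cs=(220,120,425,310))
o=bot.get_obs();print(o["force"],o["torque"],o["tcp_pos"],load()[0],o["finger_gap"])
R=tool(86.2,12)
for z in(72,66,64):plan(SH(-55.6,0,z),R)
E
```

```text
[ 0.78310596 -0.86213529 -7.86168544] [ 0.83254106 -0.11844652 -0.0046155 ] [511.02949562 246.39848781 110.63089734] [510.81596483 245.63030712 110.82854346] 0.014015102073136759
shift [-0.1, 6.5, 32.3] turn [-0.0, -0.003, -0.0] -> tcp [510.8 245.2  77.9] [-0.01 -0.21 -0.98]
shift [-0.1, 7.7, 38.2] turn [-0.0, -0.003, -0.0] -> tcp [510.8 245.2  71.9] [-0.01 -0.21 -0.98]
shift [-0.1, 8.1, 40.1] turn [-0.0, -0.003, -0.0] -> tcp [510.8 245.2  69.9] [-0.01 -0.21 -0.98]
```

View pics/over.png

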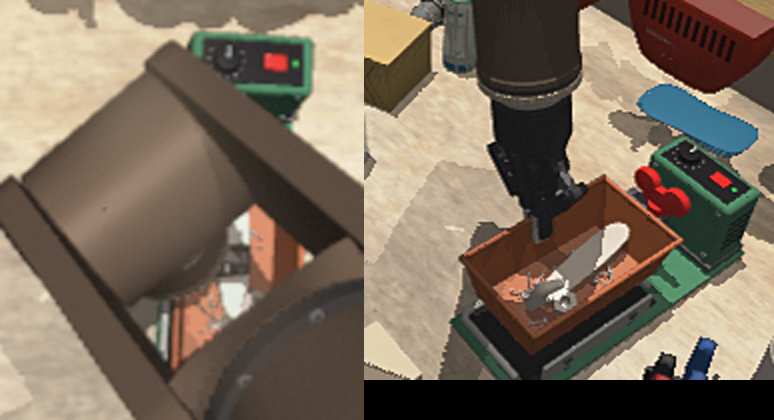

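```bash
python3 - <<'E'
import pickle;from h import *
s=pickle.load(open("d0.pkl","rb"))["scene"]
px=[[341,209],[379.5,240],[267.5,249],[303,296.5]]
for q,c in zip(px,((-1,1),(1,1),(-1,-1),(1,-1))):
    P=SH(-5+57*c[0],98*c[1],115);print(q,np.round(proj(s,P)[0],1),np.round(proj(s,P+[0,0,10])[0]-proj(s,P)[0],1),np.round(proj(s,P+10*xs)[0]-proj(s,P)[0],1),np.round(proj(s,P+10*ys)[0]-proj(s,P)[0],1))
E
```

```text
[341, 209] [339.8 206.2] [ 0.7 -3.3] [3.3 2.7] [ 3.4 -1.9]
[379.5, 240] [380.2 239.7] [ 1.1 -3.3] [3.9 3.2] [ 3.4 -2.3]
[267.5, 249] [266.5 248.2] [ 0.1 -3.3] [3.1 3.4] [ 4.1 -2.4]
[303, 296.5] [304.9 289.7] [ 0.5 -3.2] [3.7 4. ] [ 4.3 -2.8]
```

>>> move_arm:
  commands: [1, 0, 1.2, 6, 0, 0, 0, 1, 0, 2.4, 12, 0, 0, 0, 1, 0, 3.6, 18, 0, 0, 0, 1, 0, 4.8, 24, 0, 0, 0, 1, 0, 6, 30, 0, 0, 0, 1, 0, 6.5, 32.3, 0, 0, 0, 1, 0, 6.5, 32.3, 0, 0, 0, 1, 0, 6.5, 32.3, 0, 0, 0]

```text
time_s: 11.1
tcp_pos: [510.7, 245.4, 77.5]
eef_rot: [[-0.998, 0.065, -0.017], [0.067, 0.976, -0.207], [0.003, -0.208, -0.978]]
force: [0.4, 0.4, -8.6]
finger_gap: 0.017
gripper_force: 59.2
```

```bash
python3 - <<'E'
from h import *;from cell import bot
did([0,6.5,32.3],[0,0,0])
t,s=bot.get_image("top"),bot.get_image("scene")
cv2.imwrite("pics/down.png",cv2.resize(s["frame"][190:330,250:410],None,fx=4.2,fy=4.2,interpolation=cv2.INTER_CUBIC)[:,:,::-1])
for c in((-1,1),(1,1),(-1,-1),(1,-1)):print(np.round((proj(s,SH(-5+57*c[0],98*c[1],82))-[250,190])*4.2))
o=bot.get_obs();print(o["force"],o["torque"],o["tcp_pos"],load()[0])
E
```

```text
[[368. 112.]]
[[532. 252.]]
[[ 68. 288.]]
[[224. 461.]]
[ 0.41191056  0.25999602 -8.29279252] [ 0.83440436 -0.04973913 -0.04369327] [510.98384516 245.51787527  77.93499923] [510.68146273 245.26955214  77.88325905]
```

View pics/down.png

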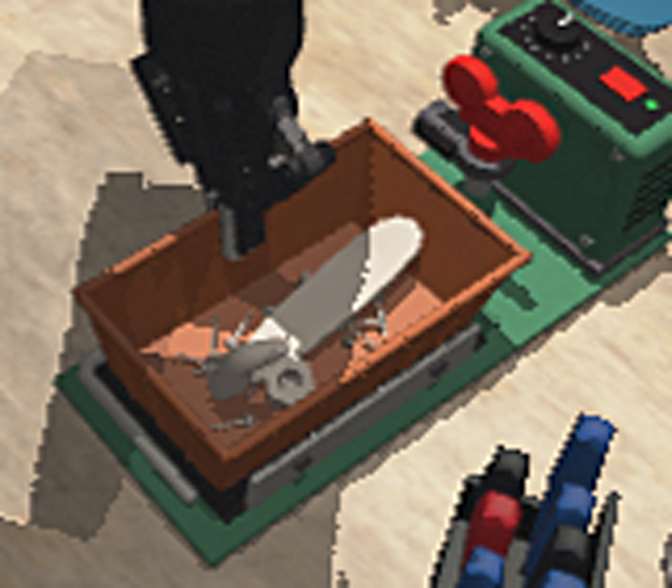

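>>> move_arm:
  commands: [1, 0, 0.4, 2, 0, 0, 0, 1, 0, 0.8, 4, 0, 0, 0, 1, 0, 1.2, 6, 0, 0, 0, 1, 0, 1.4, 7, 0, 0, 0, 1, 0, 1.4, 7, 0, 0, 0, 1, 0, 1.4, 7, 0, 0, 0]

```text
time_s: 11.7
tcp_pos: [510.8, 245.5, 71.1]
eef_rot: [[-0.998, 0.065, -0.016], [0.067, 0.976, -0.207], [0.003, -0.207, -0.978]]
force: [-3.8, 1.2, 4.8]
finger_gap: 0.016
gripper_force: 61.1
```

>>> move_arm:
  commands: [1, 0, -1, 0.2, 0, 0, 0, 1, 0, -2, 0.4, 0, 0, 0, 1, 0, -2.9, 0.6, 0, 0, 0, 1, 0, -3.9, 0.8, 0, 0, 0, 1, 0, -3.9, 0.8, 0, 0, 0, 1, 0, -3.9, 0.8, 0, 0, 0]

```text
time_s: 12.2
tcp_pos: [511.4, 242.7, 71.2]
eef_rot: [[-0.998, 0.066, -0.014], [0.067, 0.977, -0.204], [0.001, -0.205, -0.979]]
force: [-2.5, 10.7, 2.8]
finger_gap: 0.013
gripper_force: 61.2
```

>>> move_arm:
  commands: [1, 0, -1, 0.4, 0, 0, 0, 1, 0, -2, 0.8, 0, 0, 0, 1, 0, -2.9, 1.2, 0, 0, 0, 1, 0, -2.9, 1.2, 0, 0, 0, 1, 0, -2.9, 1.2, 0, 0, 0]

```text
time_s: 12.62
tcp_pos: [511.5, 242.5, 71.1]
eef_rot: [[-0.998, 0.067, -0.013], [0.068, 0.977, -0.201], [-0.001, -0.201, -0.98]]
force: [-11.7, 35.9, 11.9]
finger_gap: 0.014
gripper_force: 63.5
```

>>> move_arm:
  commands: [1, 0, 2, -0.4, 0, 0, 0, 1, 0, 2, -0.4, 0, 0, 0, 0.64, 0, 2, -0.4, 0, 0, 0, 0.64, 0, 2, -0.4, 0, 0, 0, 0.64, 0, 2, -0.4, 0, 0, 0, 0.64, 0, 2, -0.4, 0, 0, 0, 0.64, 0, 2, -0.4, 0, 0, 0]

```text
time_s: 13.2
tcp_pos: [510.4, 240.1, 69.9]
eef_rot: [[-0.998, 0.065, -0.017], [0.068, 0.976, -0.207], [0.003, -0.208, -0.978]]
force: [-0.8, 0.2, -0.3]
finger_gap: 0.363
gripper_force: 0.0
```

```bash
python3 - <<'E'
from h import *;from cell import bot
did([0,1.4,7],[0,0,0]);did([0,-3.9,.8],[0,0,0]);did([0,-2.9,1.2],[0,0,0]);did([0,2,-.4],[0,0,0])
s=bot.get_image("scene");np.save("s1.npy",s["frame"])
o=bot.get_obs();print(o["force"],o["torque"],o["tcp_pos"],load()[0],o["finger_gap"])
c=blob(s["frame"],(0,90,40),(18,255,255),(255,190,400,320))
print(cv2.minAreaRect(c))
for i in(lambda p:p[:,0],lambda p:-p[:,0],lambda p:p[:,1],lambda p:-p[:,1]):print(c[np.argmin(i(c))])
for k in((-1,1),(1,1),(-1,-1),(1,-1)):print(np.round(proj(s,SH(57*k[0],98*k[1],74)),1))
E
```

```text
[ 0.05714475 -0.15512017  0.29963935] [ 0.08598779 -0.0439102   0.0082941 ] [510.424946   240.07776073  69.90942276] [510.31097138 240.16650807  70.17990411] 0.36055281663130817
((321.7026672363281, 259.78375244140625), (59.286293029785156, 96.2530517578125), 54.46232223510742)
[268 262]
[376 254]
[338 220]
[303 309]
[[338.7 220.5]]
[[377.8 254.1]]
[[267.6 262.7]]
[[304.8 304.1]]
```

```bash
python3 - <<'E'
from h import *
did([0,0,-110],[0,0,0]);plan(SH(0,118,178),tool(2.5))
E
```

```text
shift [-117.8, -74.3, 9.0] turn [-0.174, 0.15, 1.454] -> tcp [624.7 180.7 184. ] [ 0.  0. -1.]
```

>>> move_arm:
  commands: [0.64, 0, 0, -20, 0, 0, 0, 0.64, 0, 0, -40, 0, 0, 0, 0.64, 0, 0, -75, 0, 0, 0, 0.64, 0, 0, -110, 0, 0, 0, 0.64, 0, 0, -110, 0, 0, 0, 0.64, 0, 0, -110, 0, 0, 0]

```text
time_s: 13.75
tcp_pos: [513.3, 263.8, 179.5]
eef_rot: [[-0.998, 0.066, -0.014], [0.067, 0.976, -0.205], [-0.0, -0.205, -0.979]]
force: [-1.3, 0.4, -0.4]
finger_gap: 0.357
gripper_force: 0.0
```

>>> move_arm:
  commands: [0.58, -118, -74.3, 9, -0.174, 0.15, 1.454, 0.58, -118, -74.3, 9, -0.174, 0.15, 1.454, 0.58, -118, -74.3, 9, -0.174, 0.15, 1.454, 0.58, -118, -74.3, 9, -0.174, 0.15, 1.454, 0.58, -118, -74.3, 9, -0.174, 0.15, 1.454, 0.58, -118, -74.3, 9, -0.174, 0.15, 1.454, 0.58, -118, -74.3, 9, -0.174, 0.15, 1.454, 0.58, -118, -74.3, 9, -0.174, 0.15, 1.454, 0.58, -118, -74.3, 9, -0.174, 0.15, 1.454, 0.58, -118, -74.3, 9, -0.174, 0.15, 1.454, 0.58, -118, -74.3, 9, -0.174, 0.15, 1.454, 0.58, -118, -74.3, 9, -0.174, 0.15, 1.454, 0.58, -118, -74.3, 9, -0.174, 0.15, 1.454, 0.58, -118, -74.3, 9, -0.174, 0.15, 1.454, 0.58, -118, -74.3, 9, -0.174, 0.15, 1.454, 0.58, -118, -74.3, 9, -0.174, 0.15, 1.454]

```text
time_s: 15.08
tcp_pos: [624.9, 180.7, 183.4]
eef_rot: [[-0.047, 0.999, 0.0], [0.999, 0.047, 0.001], [0.001, 0.0, -1.0]]
force: [-0.3, -0.3, -0.0]
finger_gap: 0.415
gripper_force: 0.0
```

```bash
python3 - <<'E'
from h import *;from cell import bot
did([-118,-74.3,9],[-.174,.15,1.454]);plan(SH(0,118,122.8),tool(2.5));o=bot.get_obs();print(o["tcp_pos"],o["joint_positions"])
E
```

```text
shift [0.0, -0.2, 55.2] turn [0.001, -0.0, 0.0] -> tcp [624.7 180.7 128.8] [ 0.  0. -1.]
[624.87265637 180.73646585 183.37765844] [1.34479365e+01 3.18202372e+01 9.53454617e+01 3.30899066e-02
 5.28176348e+01 1.07567020e+01]
```

>>> move_arm:
  commands: [0.58, 0, 0, 20, 0, 0, 0, 0.58, 0, 0, 35, 0, 0, 0, 0.58, 0, 0, 46, 0, 0, 0, 0.58, 0, 0, 55, 0, 0, 0, 0.58, 0, 0, 55, 0, 0, 0, 0.58, 0, 0, 55, 0, 0, 0, 1, 0, 0, 55, 0, 0, 0, 1, 0, 0, 55, 0, 0, 0, 1, 0, 0, 55, 0, 0, 0, 1, 0, 0, 55, 0, 0, 0, 1, 0, 0, 55, 0, 0, 0, 1, 0, 0, 55, 0, 0, 0]
  force: 90

```text
time_s: 16.08
tcp_pos: [625.4, 180.9, 130.0]
eef_rot: [[-0.044, 0.999, 0.002], [0.999, 0.044, 0.001], [0.001, 0.002, -1.0]]
force: [-1.8, -0.1, 5.4]
finger_gap: 0.188
gripper_force: 88.2
```

>>> move_arm:
  commands: [1, 0, 0, 0.4, 0, 0, -0.1, 1, 0, 0, 0.8, 0, 0, -0.2, 1, 0, 0, 1.2, 0, 0, -0.3, 1, 0, 0, 1.6, 0, 0, -0.4, 1, 0, 0, 2, 0, 0, -0.5, 1, 0, 0, 2.4, 0, 0, -0.6, 1, 0, 0, 2.8, 0, 0, -0.7, 1, 0, 0, 3.2, 0, 0, -0.8, 1, 0, 0, 3.6, 0, 0, -0.9, 1, 0, 0, 4, 0, 0, -1.0, 1, 0, 0, 4.4, 0, 0, -1.1, 1, 0, 0, 4.8, 0, 0, -1.2, 1, 0, 0, 4.8, 0, 0, -1.2, 1, 0, 0, 4.8, 0, 0, -1.2]

```text
time_s: 17.25
tcp_pos: [626.1, 181.4, 125.2]
eef_rot: [[-0.946, 0.324, 0.004], [0.324, 0.946, 0.002], [-0.003, 0.003, -1.0]]
force: [2.0, 5.2, 7.0]
finger_gap: 0.184
gripper_force: 88.6
```

>>> move_arm:
  commands: [1, 0, 0, 0.2, 0, 0, -0.05, 1, 0, 0, 0.4, 0, 0, -0.1, 1, 0, 0, 0.6, 0, 0, -0.15, 1, 0, 0, 0.8, 0, 0, -0.2, 1, 0, 0, 1, 0, 0, -0.26, 1, 0, 0, 1, 0, 0, -0.26, 1, 0, 0, 1, 0, 0, -0.26]

```text
time_s: 17.83
tcp_pos: [626.5, 181.6, 124.4]
eef_rot: [[-0.997, 0.071, 0.004], [0.071, 0.997, 0.002], [-0.004, 0.003, -1.0]]
force: [3.7, 5.9, 6.3]
finger_gap: 0.19
gripper_force: 88.7
```

```bash
python3 - <<'E'
from h import *;from cell import bot
did([0,0,55],[0,0,0]);did([0,0,4.8],[0,0,-1.2]);did([0,0,1],[0,0,-.26]);o=bot.get_obs();print(o["tcp_pos"],load()[0],o["force"],o["torque"],o["finger_gap"],o["joint_positions"])
E
```

```text
[626.45583599 181.55945877 124.35827957] [624.97276261 180.67160935 123.24436025] [3.66606245 5.94721204 6.31811147] [ 1.15973282 -0.55461615 -0.05693431] 0.18988590679118272 [ 1.34629686e+01  3.58805891e+01  9.76804876e+01  9.64108199e-02
  4.61675313e+01 -7.25476287e+01]
```

>>> move_arm:
  commands: [1, 0, 0, 0, 0, 0, -0.03, 1, 0, 0, 0, 0, 0, -0.06, 1, 0, 0, 0, 0, 0, -0.09, 1, 0, 0, 0, 0, 0, -0.09, 1, 0, 0, 0, 0, 0, -0.09]

```text
time_s: 18.25
tcp_pos: [626.6, 181.8, 124.2]
eef_rot: [[-1.0, -0.019, 0.004], [-0.019, 1.0, 0.003], [-0.005, 0.003, -1.0]]
force: [4.2, 8.7, 4.4]
finger_gap: 0.18
gripper_force: 88.3
```

```bash
python3 - <<'E'
from h import *;from cell import bot
did([0,0,0],[0,0,-.09]);o=bot.get_obs();print(o["tcp_pos"],o["force"],o["torque"],o["finger_gap"],np.degrees(np.arctan2(o["eef_rot"][1,1],o["eef_rot"][0,1])))
E
```

```text
[626.55433695 181.76356747 124.21697184] [4.21184357 8.65129007 4.39130711] [ 1.60722964 -0.7640704  -0.21670908] 0.17984850663279767 91.07086161693276
```

>>> move_arm:
  commands: [1, 0, 0, 0, 0, 0, -0.04, 1, 0, 0, 0, 0, 0, -0.08, 1, 0, 0, 0, 0, 0, -0.08, 1, 0, 0, 0, 0, 0, -0.08]

```text
time_s: 18.58
tcp_pos: [626.6, 181.9, 124.1]
eef_rot: [[-0.995, -0.098, 0.004], [-0.098, 0.995, 0.003], [-0.005, 0.002, -1.0]]
force: [5.3, 10.0, 2.6]
finger_gap: 0.185
gripper_force: 88.2
```

```bash
python3 - <<'E'
from h import *;from cell import bot
did([0,0,0],[0,0,-.08]);o=bot.get_obs();print(o["force"],o["torque"],o["finger_gap"],np.degrees(np.arctan2(o["eef_rot"][1,1],o["eef_rot"][0,1])))
E
```

```text
[ 5.31397853 10.01515267  2.57891287] [ 1.69869792 -0.82907314 -0.50533302] 0.1853765929719627 95.6361145873851
```

>>> move_arm:
  commands: [0.5, 0, 0, 0, 0, 0, 0.1, 0.5, 0, 0, 0, 0, 0, 0.1, 0.5, 0, 0, 0, 0, 0, 0.1, 0.5, 0, 0, 0, 0, 0, 0.1, 0.5, 0, 0, -10, 0, 0, 0.1, 0.5, 0, 0, -40, 0, 0, 0.1, 0.5, 0, 0, -80, 0, 0, 0.1, 0.5, 0, 0, -130, 0, 0, 0.1, 0.5, 0, 150, -130, 0, 0, 0.1, 0.5, 0, 300, -130, 0, 0, 0.1, 0.5, 0, 300, -130, 0, 0, 0.1, 0.5, 0, 300, -130, 0, 0, 0.1, 0.5, 0, 300, -130, 0, 0, 0.1, 0.5, 0, 300, -130, 0, 0, 0.1, 0.5, 0, 300, -130, 0, 0, 0.1, 0.5, 0, 300, -130, 0, 0, 0.1, 0.5, 0, 300, -130, 0, 0, 0.1, 0.5, 0, 300, -130, 0, 0, 0.1]

```text
time_s: 20.08
tcp_pos: [593.6, 479.2, 253.5]
eef_rot: [[-1.0, -0.005, 0.001], [-0.005, 1.0, 0.0], [-0.001, 0.0, -1.0]]
force: [-0.3, -0.1, -0.2]
finger_gap: 0.499
gripper_force: 0.0
```

```bash
python3 - <<'E'
import pickle;from h import *;from cell import bot
t=bot.get_image("top");s=bot.get_image("scene");d=pickle.load(open("d0.pkl","rb"))
def red(im,roi):
    h=cv2.cvtColor(im["frame"],cv2.COLOR_RGB2HSV);m=cv2.inRange(h,np.array((0,190,110)),np.array((6,255,255)))|cv2.inRange(h,np.array((174,190,110)),np.array((180,255,255)))
    k=np.zeros_like(m);x0,y0,x1,y1=roi;k[y0:y1,x0:x1]=m[y0:y1,x0:x1];y,x=np.nonzero(k);p=ray(im,np.c_[x,y],122)[:,:2]
    if len(p)<5:return len(p)
    w,v=np.linalg.eigh(np.cov(p.T));a=v[:,1];return len(p),np.round(p.mean(0),1),round(np.degrees(np.arctan(a[1]/a[0])),1),np.round(np.sqrt(w),1)
for n,T,S in(("before",d["top"],d["scene"]),("now",t,s)):
    print(n,red(T,(320,120,342,158)),red(S,(350,203,385,240)))
b=blob(t["frame"],(0,80,40),(18,255,255),(280,140,362,240));print(rect(t,b,74))
c=blob(s["frame"],(0,90,40),(18,255,255),(255,190,400,320))
for i in(lambda p:p[:,0],lambda p:-p[:,0],lambda p:p[:,1]):print(c[np.argmin(i(c))])
print(bot.get_obs()["tcp_pos"],bot.get_obs()["force"])
E
```

```text
before (52, array([638.5, 177.8]), np.float64(-9.6), array([ 2.6, 15.6])) (125, array([625.4, 184.3]), np.float64(0.6), array([ 7.8, 20.1]))
now (33, array([640.7, 179.2]), np.float64(-6.5), array([ 2.8, 13.5])) (119, array([625.6, 183.9]), np.float64(4.4), array([ 7. , 20.2]))
(array([505.4, 197.8]), array([209.4, 256.9]), 89.68)
[268 261]
[376 254]
[338 220]
[594.25107232 477.75686856 253.62660644] [ 0.32013659 -0.50293039  0.41471338]
```

```bash
python3 - <<'E'
import pickle;from h import *;from cell import bot
t=bot.get_image("top");s=bot.get_image("scene");d=pickle.load(open("d0.pkl","rb"));pickle.dump(dict(top=t,scene=s),open("d1.pkl","wb"))
def red(im,roi):
    h=cv2.cvtColor(im["frame"],cv2.COLOR_RGB2HSV);m=cv2.inRange(h,np.array((0,170,60)),np.array((5,255,255)))|cv2.inRange(h,np.array((172,170,60)),np.array((180,255,255)))
    k=np.zeros_like(m);x0,y0,x1,y1=roi;k[y0:y1,x0:x1]=m[y0:y1,x0:x1];y,x=np.nonzero(k);p=ray(im,np.c_[x,y],125)[:,:2]
    print(len(p),x.min(),x.max(),y.min(),y.max(),np.round(p.mean(0),1))
    q=[(r,round(float(x[y==r].mean()),1),int((y==r).sum())) for r in range(y.min(),y.max()+1)]
    w,v=np.linalg.eigh(np.cov(p.T));a=v[:,1];print(round(np.degrees(np.arctan(a[1]/a[0])),1))
    return q
for n,T in(("before",d["top"]),("now",t)): print(n,[(int(a),b,c) for a,b,c in red(T,(318,118,342,165))])
for a in(0,.1,.2):
    e=np.array([-np.sin(a),np.cos(a)]);print(a,[np.round(proj(t,SH(k*e[0],118+k*e[1],z))[0],1).tolist() for k,z in((22,134),(-22,134),(22,123),(-22,123))])
E
```

```text
120 324 333 126 151 [627.6 182.1]
-11.4
before [(126, 331.5, 4), (127, 331.0, 5), (128, 331.0, 5), (129, 331.0, 5), (130, 331.0, 5), (131, 331.0, 5), (132, 330.5, 4), (133, 330.0, 5), (134, 330.0, 5), (135, 329.5, 4), (136, 329.5, 4), (137, 328.5, 4), (138, 328.0, 5), (139, 328.0, 7), (140, 327.5, 8), (141, 327.5, 8), (142, 327.8, 5), (143, 327.8, 5), (144, 328.5, 4), (145, 328.5, 4), (146, 328.5, 4), (147, 328.5, 4), (148, 328.0, 3), (149, 328.0, 3), (150, 328.0, 3), (151, 327.5, 2)]
96 325 332 125 147 [633.6 181.2]
-4.8
now [(125, 330.0, 1), (126, 330.5, 4), (127, 330.0, 5), (128, 330.0, 5), (129, 330.0, 5), (130, 330.0, 5), (131, 330.0, 5), (132, 330.0, 5), (133, 330.0, 5), (134, 329.5, 4), (135, 329.0, 5), (136, 328.5, 4), (137, 328.5, 4), (138, 328.0, 5), (139, 327.5, 6), (140, 328.5, 6), (141, 329.0, 5), (142, 329.5, 4), (143, 329.5, 4), (144, 330.0, 3), (145, 330.0, 3), (146, 330.5, 2), (147, 331.0, 1)]
0 [[330.8, 129.3], [330.0, 146.8], [329.9, 130.4], [329.2, 147.8]]
0.1 [[329.9, 129.3], [330.9, 146.9], [329.0, 130.4], [330.0, 147.8]]
0.2 [[329.0, 129.4], [331.8, 146.8], [328.2, 130.5], [330.9, 147.7]]
```

```bash
python3 -c "
from cell import bot
print(bot.job_done())"
```

```text
the job is handed in; nothing more can be done
None
```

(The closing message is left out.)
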